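# Footplates on edge into the bench rack

## Robot

A 6-joint arm with a two-finger parallel gripper is mounted at the origin on the work surface. World frame = base frame: x ahead of the robot, y to its left, z up, the work surface at z = 0. Lengths are in m, angles in rad, forces in N, time in s.
With the tool pointing down it reaches from about 0.4 to 0.825 m from the base axis. Payload 7 kg.
Tool frame: the origin (TCP) lies on the centre line of the jaws, within the pads' length; the fingertips stand 22 mm ahead of it and the grasp point (between the pads) lies 3 mm ahead of it; z points along the fingers, y is the line along which they close (so a half turn about z gives the same grasp; the last joint's range is limited). The gripper opens to 88 mm and grips with 3 to 60 N. Pads are 19 mm wide; open, the fingers measure 130 mm over their backs; the gripper's body (78 mm by 193 mm) begins 47 mm behind the grasp point.
Start: joints at [-1.019, 0.359, 0.012, 0, -1.224, -0.288], TCP at [0.176, -0.652, 0.212] pointing down, gripper open.
Joint ranges: [-3.07, 3.07], [-1.43, 2.12], [-1.02, 1.25], [-3.03, 1.67], [-3.05, -0], [-3.03, 3.03]. Speed limits (rad/s): [2.39, 2.39, 3.01, 3.14, 3.14, 3.14].

## Interface

Orientations are given as [roll, pitch, yaw] about the fixed x, y, z axes, in that order (R = Rz(yaw) Ry(pitch) Rx(roll)).
In Python, from station import arm gives the robot as it stands.
- The arm moves only by the tool arm_command, never from a script. Its argument "series" is one flat list of numbers, 7 for each row, row after row: the turn, a rotation vector about the tool's x, y, z each as a share of 90 degrees, from -1 to 1, then the shift along the tool's x, y, z each as a share of 0.1 m, from -1 to 1, then the opening, from 0 (shut) to 1 (fully open). A call has 1 to 8 rows; each row is the pose to reach, as a shift and turn from the pose commanded when the call began, along the tool's axes at that moment; what a row does not reach only later rows make up. A row lasts 1/8 s, in which the tool goes at most 62.5 mm and 10.7 degrees, less where a joint would pass 70% of its speed; a pose out of reach is approached as far as the arm can. A call with a number of a shift or a turn outside -1 to 1 is refused whole. A call with a gripper value outside its range is refused whole. The fingers move at their own pace and stop on an object; "force" is the grip in N (left out, the last holds). Time passes only in rows, so rows that repeat a pose let the fingers close. It gives the time, the measured TCP pose, the force, the opening and the grip force at its end, in the units of the state.
- arm.get_state(): the state, without advancing time (a new reading comes with each control period).
- arm.grab_frame(name): name is "side" or "top" or "wrist"; returns the picture (384x512x3 uint8, blue, green, red); there is no depth.
- arm.camera_model(name): a dict with "fovy" (degrees; the focal length in pixels is half the picture's height over the tangent of half this angle, whatever the lens; pixels are square), "cx", "cy" (the principal point, pixels), "D" ([k1, k2, p1, p2, k3] as OpenCV has them; the pictures are not rectified), "pose" (4x4, takes a point from camera to world coordinates). Camera axes: x right, y down, z forward; pixel columns grow to the right and rows downward; lengths in m; the calibration is good to about 2 mm. A picture is of the moment at which its call begins: read the wrist's pose just before it. camera_model takes no time and is no camera call; for the wrist camera it gives the pose at the moment of the call.
- arm.job_done(): hands the job in; it is judged then, once.
The state is a dict: "t": time; "q": joint angles; "qd": joint speeds; "joint_efforts": joint torques, N m; "eef_pos": TCP position; "ee_rot": TCP orientation; "force": force on the tool from outside, world axes, zero at the start; "moment": the same for the moment, N m; "width": finger opening in m; "gripper_force": force on a finger pad.
Only numpy, scipy, OpenCV 4.12 (cv2) and the standard library are available. Lean on these libraries where they do the work, as an engineer would, in place of code of your own. Each camera call takes 0.05 s, during which the arm holds its last target. There are 200 camera calls.

## Task

Take the two wheelchair footplates that lean on the steel stand and stand each one upright on its long edge in the wooden rack, one in each of the two free slots, right down on the slot floor and not sticking far out of either end of the rack. Lower each plate to the bottom of its slot before letting go, do not drop it. Leave the cover plates already in the rack and everything else on the bench where they are.

Things in the scene. Friction and masses are not known exactly. Their poses are not given: they have to be found in the camera images.
- footplate_a: loose aluminium footplate, flat slab 130 mm long, 110 tall, 12 thick, 0.3 to 0.6 kg, rubber tread strips on one face. Origin at its centre; x through the thickness to the tread face, y along the 130 mm, z along the 110 mm. Starts on its long edge on the stand, top leaning 0.4 rad away from the robot side; upper 30 mm free on both faces (upper 80 mm between the prongs): take it by its top edge
- footplate_b: loose aluminium footplate, flat slab 130 mm long, 110 tall, 12 thick, 0.3 to 0.6 kg, rubber tread strips on one face. Origin at its centre; x through the thickness to the tread face, y along the 130 mm, z along the 110 mm. Starts on its long edge on the stand, top leaning 0.4 rad away from the robot side; upper 30 mm free on both faces (upper 80 mm between the prongs): take it by its top edge
- rack: fixed plywood rack, 200 x 130 mm, 60 mm high, with four parallel slots 18 mm wide, 50 mm deep and 130 mm long. Origin at the centre of its underside on the bench; x across the slots, y along them, z up. Slot centres at x = -69, -23, 23 and 69 mm; slot floor 10 mm above the bench. Rack and stand change sides and turn up to 0.3 rad either way
- free_a: thin rubber pad on the floor of a slot free at the start (two such slots, places vary; either takes either footplate). Origin at the middle of the slot floor, 10 mm above the bench; x across the slot (18 mm wide), y along it (130 mm, ends open), z up. Slot 50 mm deep, mouth 60 mm above the bench. A seated footplate has its centre 55 mm above this point
- free_b: thin rubber pad on the floor of a slot free at the start (two such slots, places vary; either takes either footplate). Origin at the middle of the slot floor, 10 mm above the bench; x across the slot (18 mm wide), y along it (130 mm, ends open), z up. Slot 50 mm deep, mouth 60 mm above the bench. A seated footplate has its centre 55 mm above this point
- cover_a: loose plain aluminium cover plate, 110 mm long, 75 mm tall, 12 mm thick, standing on edge in one of the rack's four slots (which ones varies); it stays there. Origin at its centre, x through its thickness, z up. Its top is 85 mm above the bench
- cover_b: loose plain aluminium cover plate, 110 mm long, 75 mm tall, 12 mm thick, standing on edge in one of the rack's four slots (which ones varies); it stays there. Origin at its centre, x through its thickness, z up. Its top is 85 mm above the bench
- stand: fixed steel stand on a grey base 125 x 290 mm, two easels side by side (75 mm either way along its y), each with a lower ledge and two leaning prongs 96 mm apart behind the plate, reaching 79 mm up the plate. Origin at the centre of its underside; x points from the prongs to the tread side of the plates, roughly towards the robot (within 0.3 rad of the -x direction)
- tin: loose tin, 60 mm diameter, 70 mm high, on the bench beyond the stand; origin under its centre; leave alone
- screwdriver: loose screwdriver 190 mm long lying beside the rack; leave alone
- wrench: loose wrench 180 mm long lying at the left of the bench; leave alone
- mug: white mug, 80 mm diameter, 90 mm high, at the back of the bench; leave alone
- spray: grey bottle, 60 mm diameter, 190 mm high, at the robot's right side of the bench; leave alone
Not all that is in view belongs to the job. Leave any blue look-alike of the footplate_a alone. Of the things that look like the rack, take the one that is farthest to the robot's right at the start.

How it is judged:
By the outcome, as a careful person would: the job done as asked, in the order asked, and still so for the second after the job is handed in, with the robot touching nothing.
It also fails if it takes over 67 s, if anything falls off the work surface, if the arm or the gripper's body presses on something with over 40 N, if the wrist force passes 120 N, or if a joint passes its speed limit or range.

## Working session

There is one attempt and no reset: what is moved stays moved. The work goes in short steps, Python scripts to look and compute and a tool call to move; the robot and the scene stay as the last step left them, time stands still between calls to the robot, and variables do not carry over. Pictures are saved under pics/ and viewed, at most 10 in all, crops included, and the job is handed in when it is done.

Besides the shell and the picture viewer there is one more tool, called after "Emit:" by a JSON object that holds its "op" and its "data", one argument or row to a line. arm_command: Moves the arm, as the interface text tells. Its arguments: {"type":"object","properties":{"series":{"type":"array"},"force":{"type":"number"}},"required":["series"]}

```bash
ls; mkdir -p pics
python3 - <<'E'
from station import arm
import cv2,numpy as np
for n in ("top","side"):
    im=arm.grab_frame(n); cv2.imwrite(f"pics/{n}0.png",im)
    m=arm.camera_model(n); print(n,m["fovy"],m["cx"],m["cy"],m["D"]); print(np.round(m["pose"],4).tolist())
    cv2.imwrite(f"pics/{n}0b.png",cv2.resize(im,(800,600),interpolation=cv2.INTER_CUBIC))
s=arm.get_state(); print(s)
E
```

```text
pics
top 48.831095871206706 255.4574856048756 193.98585681819432 [-0.08316265  0.          0.          0.          0.        ]
[[-0.0075, -0.9976, 0.0688, 0.4459], [-1.0, 0.0076, 0.0007, -0.0057], [-0.0012, -0.0688, -0.9976, 1.2722], [0.0, 0.0, 0.0, 1.0]]
side 52.12128911346829 253.7538617152477 191.87498562144236 [-0.0307026  0.         0.         0.         0.       ]
[[-0.8361, -0.309, 0.4533, -0.0558], [-0.5484, 0.4932, -0.6753, 0.8366], [-0.0149, -0.8132, -0.5818, 0.8475], [0.0, 0.0, 0.0, 1.0]]
{'t': 0.1, 'q': array([-1.01888571e+00,  3.59345664e-01,  1.11811890e-02, -2.90165572e-04,
       -1.22408997e+00, -2.88122969e-01]), 'qd': array([-0.0004492 , -0.0025074 ,  0.00089211,  0.0010995 ,  0.00259293,
        0.00082255]), 'joint_efforts': array([-2.33376806e-03, -5.84163594e+01,  2.93748862e+01,  7.01525465e+00,
        1.01779494e-02, -6.72638180e-05]), 'eef_pos': array([ 0.17587082, -0.65123249,  0.2108134 ]), 'ee_rot': array([ 3.14011712e+00, -1.52820906e-04, -2.87790369e+00]), 'force': array([-0.65159837,  0.25721176,  0.75934275]), 'moment': array([ 0.02930052, -0.00341064,  0.01094689]), 'gripper_force': 0.0, 'width': 0.08751093250310096}
```

View pics/top0b.png

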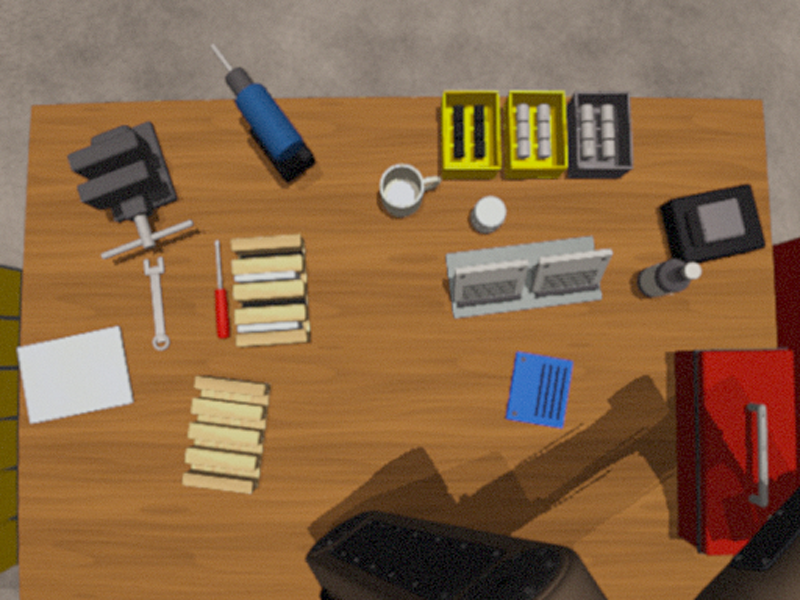

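View pics/side0b.png

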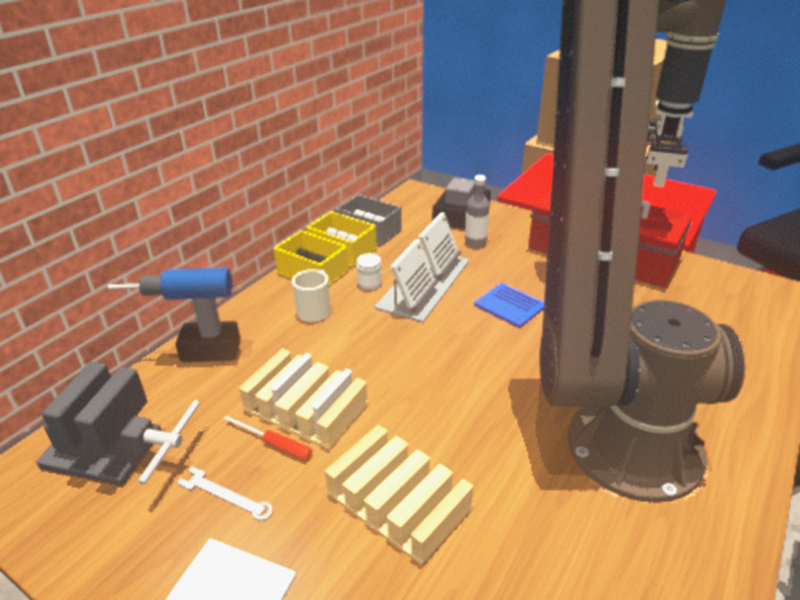

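The top picture shows two rack candidates, with positions given in the 800x600 view. One at (270,290) holds two covers and has the screwdriver beside it. The other at (226,435) is empty. Picture right is the robot's right (-y), so the job rack is the one at (270,290), farther right and holding the covers. The grey plates lean on the stand at (490,285) and (572,272). The blue look-alike at (540,390) stays where it is. I'll confirm with one enlarged mosaic.

```bash
cat > h.py <<'E'
import cv2,numpy as np
from scipy.spatial.transform import Rotation as Ro
from station import arm
def cam(n):
    m=arm.camera_model(n); f=192/np.tan(np.radians(m["fovy"])/2)
    return np.array([[f,0,m["cx"]],[0,f,m["cy"]],[0,0,1]]),np.array(m["D"],float),np.array(m["pose"])
def proj(c,P):
    K,D,T=c; W=np.linalg.inv(T)
    return cv2.projectPoints(np.atleast_2d(P).astype(float),cv2.Rodrigues(W[:3,:3])[0],W[:3,3],K,D)[0][:,0]
def unproj(c,uv,z):
    K,D,T=c; r=cv2.undistortPoints(np.atleast_2d(uv).astype(float)[:,None],K,D)[:,0]
    d=np.c_[r,np.ones(len(r))]@T[:3,:3].T
    return T[:3,3]+d*((z-T[2,3])/d[:,2])[:,None]
def crop(im,x,y,w,h,W,H):
    return cv2.resize(im[y:y+h,x:x+w],(W,H),interpolation=cv2.INTER_CUBIC)
E
python3 - <<'E'
from h import *
t=cv2.imread("pics/top0.png");s=cv2.imread("pics/side0.png")
f=lambda i,x,y:crop(i,x,y,100,75,400,300)
m=np.vstack([np.hstack([f(t,125,148),f(t,288,142)]),np.hstack([f(s,145,218),f(s,222,132)])])
cv2.imwrite("pics/mos.png",m)
E
```

```text
(no output)
```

View pics/mos.png

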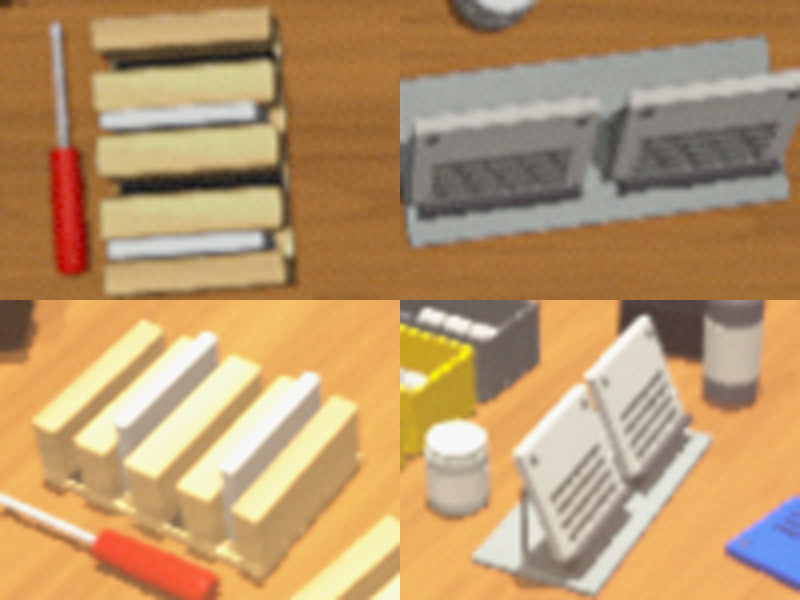

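The crop confirms the rack with plates in slots 2 and 4, counted from the far side. The free slots are 1 (dark gap, mosaic (195,58)) and 3 (mosaic (200,185)). Both tread footplates lean on the stand. Next I'll fit poses from the picked corners.

```bash
cat > fit0.py <<'E'
from h import *
from scipy.optimize import least_squares
T,S=cam("top"),cam("side")
tl=lambda u,v:((u+.5)/4-.5+125,(v+.5)/4-.5+148)
tr=lambda u,v:((u-399.5)/4-.5+288,(v+.5)/4-.5+142)
sl=lambda u,v:((u+.5)/4-.5+145,(v-299.5)/4-.5+218)
sr=lambda u,v:((u-399.5)/4-.5+222,(v-299.5)/4-.5+132)
def solve(obs,model,x0):
    def r(p):
        return np.concatenate([(proj(T if c=="t" else S,model(p,k))[0]-uv) for c,k,uv in obs])
    o=least_squares(r,x0,loss="soft_l1",f_scale=.7); print(np.round(o.x,4)); print(np.round(r(o.x).reshape(-1,2),1).tolist()); return o.x
rm=lambda p,k:np.array([[p[0],p[1],0]])+Ro.from_euler("z",p[2]).apply([k])
R=[("t",(.1,.065,.06),tl(92,21)),("t",(.1,-.065,.06),tl(270,9)),("t",(-.1,.065,.06),tl(105,294)),("t",(-.1,-.065,.06),tl(287,282)),
("s",(.1,.065,.06),sl(36,426)),("s",(.1,-.065,.06),sl(147,321)),("s",(.078,-.065,.06),sl(163,331)),("s",(.078,.065,.06),sl(54,433)),
("s",(-.1,.065,.06),sl(258,521)),("s",(-.078,.065,.06),sl(234,512)),("s",(-.078,-.065,.06),sl(341,397)),("s",(-.1,-.065,.06),sl(358,404))]
print("rack");rack=solve(R,rm,[.6,.23,0])
A=Ro.from_euler("y",-.4)
def pm(p,k):
    s,q=k; return np.array([[p[0],p[1],p[3]]])+Ro.from_euler("z",p[2]).apply(A.apply([q])+[0,s*.075,0])
f,b=.006,-.006
P=[("t",(-1,(b,-.065,.055)),tr(413,121)),("t",(-1,(b,.065,.055)),tr(599,98)),("t",(1,(b,-.065,.055)),tr(630,91)),
("t",(-1,(f,-.065,-.055)),tr(418,204)),("t",(-1,(f,.065,-.055)),tr(582,187)),("t",(1,(f,-.065,-.055)),tr(617,181)),("t",(1,(f,.065,-.055)),tr(783,164)),
("s",(-1,(f,-.065,.055)),sr(519,459)),("s",(-1,(f,.065,.055)),sr(590,390)),("s",(-1,(f,-.065,-.055)),sr(556,562)),
("s",(1,(f,-.065,.055)),sr(590,375)),("s",(1,(f,.065,.055)),sr(648,318)),("s",(1,(f,.065,-.055)),sr(690,420))]
print("plates");pl=solve(P,pm,[.6,-.1,np.pi,.06])
for s in(-1,1):print(s,"centre",pm(pl,(s,(0,0,0))),"top",pm(pl,(s,(0,0,.055))))
E
python3 fit0.py
```

```text
rack
[0.5564 0.2394 0.0624]
[[-0.8, -0.1], [-1.0, -0.3], [-0.5, 0.3], [-1.1, 0.3], [-0.6, -1.3], [-0.4, -0.4], [1.3, -0.7], [0.8, -0.5], [0.7, 0.1], [0.0, -0.6], [-0.9, -0.6], [1.2, 0.1]]
plates
[ 0.5769 -0.2446  3.2488  0.0718]
[[-0.0, -1.2], [0.3, -0.8], [-0.3, 0.2], [-1.8, 0.1], [0.6, -0.7], [-1.5, 0.0], [-0.2, -0.6], [1.4, -0.5], [-0.1, -0.5], [3.4, 0.8], [2.2, 0.8], [1.7, 0.3], [0.2, -0.7]]
-1 centre [[ 0.56883723 -0.16999309  0.0717771 ]] top [[ 0.59013237 -0.16770222  0.12243546]]
1 centre [[ 0.58488123 -0.31913259  0.0717771 ]] top [[ 0.60617637 -0.31684172  0.12243546]]
```

Emit:
{"op": "arm_command", "data": {
  "series": [0, 0, 0, 0, 0, -1, 1, 0, 0, -0.1, 0, 0, -1, 1, 0, 0, -0.9, -1, 0.5, -1, 1, 0, 0, -0.9, -1, 0.5, -1, 1, 0, 0, -0.9, -1, 0.5, -1, 1, 0, 0, -0.9, -1, 0.5, -1, 1, 0, 0, -0.9, -1, 0.5, -1, 1, 0, 0, -0.9, -1, 0.5, -1, 1],
  "force": 30
}}

```text
t: 1.1
eef_pos: [0.2595, -0.577, 0.3112]
ee_rot: [3.141, 0.001, -1.589]
force: [0.2, -0.2, 0.6]
width: 0.0873
gripper_force: 0.0
```

Emit:
{"op": "arm_command", "data": {
  "series": [0, 0, -0.05, -0.55, -1, 0, 1, 0, 0, -0.05, -0.55, -1, 0, 1, 0, 0, -0.05, -0.55, -1, 0, 1]
}}

```text
t: 1.48
eef_pos: [0.3635, -0.523, 0.3108]
ee_rot: [3.141, 0.001, -1.514]
force: [0.0, -0.2, 0.7]
width: 0.0875
gripper_force: 0.0
```

Emit:
{"op": "arm_command", "data": {
  "series": [0, 0, 0, -0.55, -1, 0, 1, 0, 0, 0, -0.55, -1, 0, 1, 0, 0, 0, -0.55, -1, 0, 1]
}}

```text
t: 1.85
eef_pos: [0.4598, -0.4628, 0.3106]
ee_rot: [3.141, 0.001, -1.514]
force: [-0.1, -0.1, 0.1]
width: 0.0873
gripper_force: 0.0
```

Emit:
{"op": "arm_command", "data": {
  "series": [0, 0, 0, -0.55, -1, 0, 1, 0, 0, 0, -0.55, -1, 0, 1, 0, 0, 0, -0.55, -1, 0, 1]
}}

```text
t: 2.22
eef_pos: [0.5562, -0.4029, 0.3103]
ee_rot: [3.14, 0.001, -1.515]
force: [-0.3, -0.4, 0.3]
width: 0.0877
gripper_force: 0.0
```

```bash
cat >> h.py <<'E'
def plan(R,goal):
    "remaining move to the goal pose in move units, from the state"
    s=arm.get_state(); C=Ro.from_euler("xyz",s["ee_rot"]); G=R
    print("t",round(s["t"],2),"pos",np.round(s["eef_pos"],4),"rpy",np.round(s["ee_rot"],3),"F",np.round(s["force"],1),"w",round(s["width"],4),"q",np.round(s["q"],2))
    print("turn",np.round((C.inv()*G).as_rotvec()/(np.pi/2),3),"shift",np.round(C.inv().apply(np.array(goal)-s["eef_pos"])/.1,3))
def ptool(yaw,tilt=.4): # tool pose gripping a plate: x=plate y, y=plate x, z=-plate z
    P=(Ro.from_euler("z",yaw)*Ro.from_euler("y",-tilt)).as_matrix()
    return Ro.from_matrix(np.c_[P[:,1],P[:,0],-P[:,2]])
E
python3 - <<'E'
from h import *
G=ptool(3.2488); plan(G,np.array([.6062,-.3168,.1224])-.1*G.as_matrix()[:,2])
E
```

```text
t 2.23 pos [ 0.5562 -0.4029  0.3103] rpy [ 3.140e+00  1.000e-03 -1.515e+00] F [-0.3 -0.4  0.3] w 0.0877 q [-0.34  0.34  0.21 -0.   -1.44  0.4 ]
turn [-0.254  0.007 -0.032] shift [-0.851 -0.938  0.957]
```

Emit:
{"op": "arm_command", "data": {
  "series": [-0.254, 0.007, -0.032, -0.85, -0.94, 0.5, 1, -0.254, 0.007, -0.032, -0.85, -0.94, 0.5, 1, -0.254, 0.007, -0.032, -0.85, -0.94, 0.5, 1, -0.254, 0.007, -0.032, -0.85, -0.94, 0.5, 1, -0.254, 0.007, -0.032, -0.85, -0.94, 0.5, 1]
}}

```text
t: 2.85
eef_pos: [0.6433, -0.3161, 0.264]
ee_rot: [2.746, -0.002, -1.468]
force: [-0.7, -0.5, 2.0]
width: 0.0876
gripper_force: 0.0
```

Run:
```python
from h import *
c=cam("wrist"); im=arm.grab_frame("wrist"); np.save("w1.npy",np.array(c,dtype=object),allow_pickle=True)
cv2.imwrite("pics/w1.png",im)
G=ptool(3.2488); plan(G,np.array([.6062,-.3168,.1224])-.1*G.as_matrix()[:,2])
for s,p in((1,[.5849,-.3191,.0718]),(-1,[.5688,-.17,.0718])):
    P=Ro.from_euler("z",3.2488)*Ro.from_euler("y",-.4)
    k=np.array([[x,y,z] for z in(.055,-.055) for x in(.006,-.006) for y in(-.065,.065)])
    uv=proj(c,P.apply(k)+p); print(np.round(uv).tolist())
    for a in uv: cv2.circle(im,tuple(np.int32(np.clip(a,-999,999))),3,(0,0,255),1)
cv2.imwrite("pics/w1o.png",im)
```

```text
t 2.9 pos [ 0.643  -0.3162  0.2651] rpy [ 2.748e+00 -2.000e-03 -1.468e+00] F [-0.6 -0.7  0.1] w 0.0872 q [-0.13  0.65  0.51  0.1  -1.81  0.24]
turn [-0.004 -0.    -0.003] shift [-0.035 -0.215  0.458]
[[245.0, 245.0], [243.0, 127.0], [234.0, 245.0], [231.0, 127.0], [248.0, 214.0], [247.0, 125.0], [240.0, 215.0], [238.0, 125.0]]
[[247.0, 352.0], [245.0, 260.0], [237.0, 352.0], [235.0, 260.0], [249.0, 302.0], [248.0, 227.0], [242.0, 302.0], [240.0, 227.0]]
```

View pics/w1o.png

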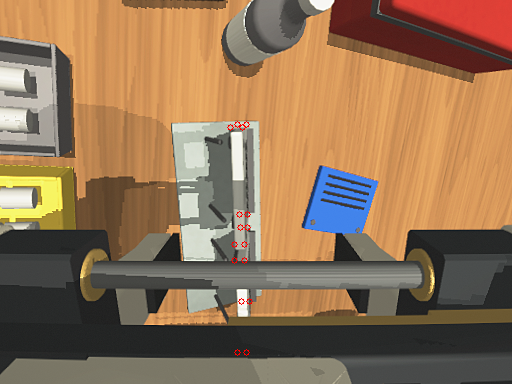

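The wrist view shows plate R nearly edge-on, at cols 231-245, rows 130-227. Its lower end doesn't match the prediction (row 245), so I'll enlarge that area.

Run:
```python
from h import *
im=cv2.imread("pics/w1.png"); cv2.imwrite("pics/w1c.png",crop(im,165,115,110,210,314*1,600))
```

```text
(no output)
```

View pics/w1c.png

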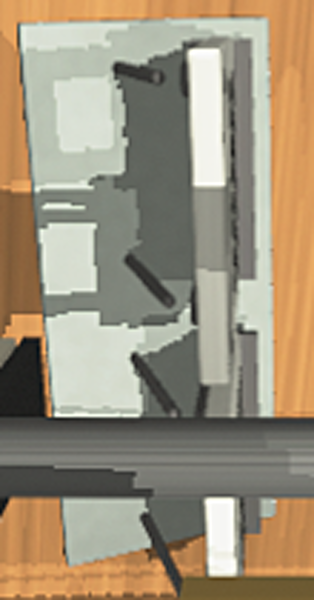

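The crop shows plate R's top edge at rows 131.5-249, cols 231-245. Column and length match the fit, but the plate sits 4.5 mm further towards +y, so I'm correcting for that and descending.

Emit:
{"op": "arm_command", "data": {
  "series": [-0.004, 0, -0.003, -0.08, -0.215, 0.5, 1, -0.004, 0, -0.003, -0.08, -0.215, 0.5, 1, -0.004, 0, -0.003, -0.08, -0.215, 0.5, 1, -0.004, 0, -0.003, -0.08, -0.215, 0.5, 1]
}}

```text
t: 3.4
eef_pos: [0.6441, -0.3074, 0.2105]
ee_rot: [2.741, -0.001, -1.462]
force: [0.1, -0.8, -0.7]
width: 0.0875
gripper_force: 0.0
```

Run:
```python
from h import *
G=ptool(3.2488); plan(G,np.array([.6057,-.3123,.1224])+.006*G.as_matrix()[:,2])
```

```text
t 3.4 pos [ 0.6441 -0.3074  0.2105] rpy [ 2.741e+00 -1.000e-03 -1.462e+00] F [ 0.1 -0.8 -0.7] w 0.0875 q [-0.12  0.67  0.42  0.09 -1.71  0.23]
turn [ 0.001 -0.001  0.001] shift [0.007 0.013 1.023]
```

Emit:
{"op": "arm_command", "data": {
  "series": [0, 0, 0, 0, 0.01, 0.4, 1, 0, 0, 0, 0, 0.01, 0.7, 1, 0, 0, 0, 0, 0.01, 0.9, 1, 0, 0, 0, 0, 0.01, 1, 1, 0, 0, 0, 0, 0.01, 1, 1]
}}

```text
t: 4.03
eef_pos: [0.6036, -0.3109, 0.1164]
ee_rot: [2.737, 0.001, -1.462]
force: [1.1, -0.4, 0.9]
width: 0.0876
gripper_force: 0.0
```

Emit:
{"op": "arm_command", "data": {
  "series": [0, 0, 0, 0, 0, 0, 0, 0, 0, 0, 0, 0, 0, 0, 0, 0, 0, 0, 0, 0, 0, 0, 0, 0, 0, 0, 0, 0, 0, 0, 0, 0, 0, 0, 0, 0, 0, 0, 0, 0, 0, 0],
  "force": 30
}}

```text
t: 4.78
eef_pos: [0.6034, -0.3106, 0.1157]
ee_rot: [2.736, 0.001, -1.462]
force: [0.3, 0.5, -0.8]
width: 0.0332
gripper_force: 0.0
```

Emit:
{"op": "arm_command", "data": {
  "series": [0, 0, 0, 0, 0, 0, 0, 0, 0, 0, 0, 0, 0, 0, 0, 0, 0, 0, 0, 0, 0, 0, 0, 0, 0, 0, 0, 0, 0, 0, 0, 0, 0, 0, 0, 0, 0, 0, 0, 0, 0, 0],
  "force": 30
}}

```text
t: 5.52
eef_pos: [0.6034, -0.3107, 0.1157]
ee_rot: [2.736, 0.001, -1.462]
force: [0.3, 0.1, -0.1]
width: 0.0004
gripper_force: 0.0
```

The fingers shut completely, so the plate isn't between them. I'll look before moving.

Run:
```python
from h import *
t=arm.grab_frame("top");s=arm.grab_frame("side");w=arm.grab_frame("wrist")
f=lambda i,x,y:crop(i,x,y,120,90,400,300)
m=np.vstack([np.hstack([f(t,285,130),f(s,222,120)]),np.hstack([crop(w,0,0,512,384,400,300),crop(w,180,80,120,160,400,300)])])
cv2.imwrite("pics/m2.png",m)
```

```text
(no output)
```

View pics/m2.png

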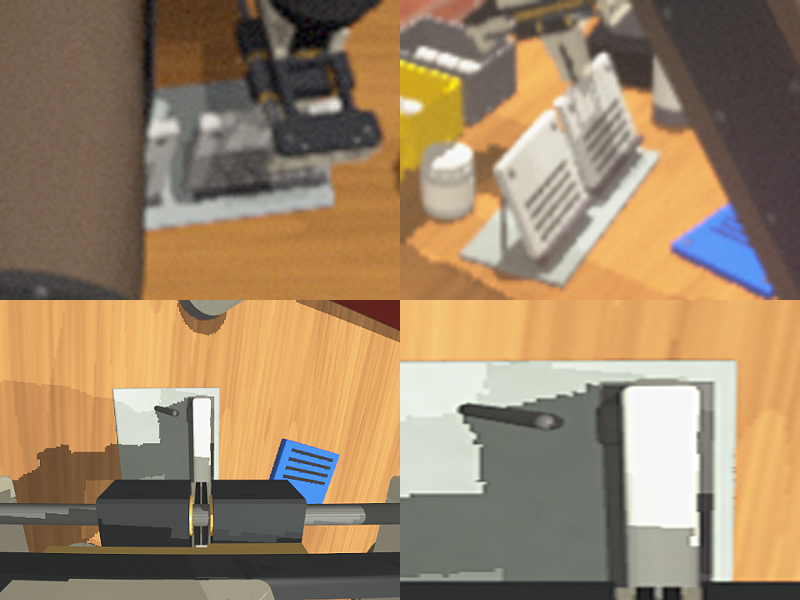

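Run:
```python
from h import *
s=arm.get_state();C=Ro.from_euler("xyz",s["ee_rot"]).as_matrix();p=s["eef_pos"];print(s["width"],s["gripper_force"],s["force"],s["eef_pos"])
S=cam("side");W=cam("wrist")
top=np.array([.6057,-.3123,.1224])
ps=[p,p+.022*C[:,2],top]+[top+Ro.from_euler("z",3.2488).apply([0,y,0]) for y in(-.065,.065)]
q=(proj(S,ps)-[222,120])*10/3+[400,0];print("side mosaic",np.round(q).tolist())
print("wrist",np.round(proj(W,ps)).tolist())
im=arm.grab_frame("side");cv2.imwrite("pics/s2c.png",crop(im,255,110,64,48,800,600))
```

```text
0.0005600041665047351 0.037964199436828494 [-0.49314384  0.35818978 -0.80459108] [ 0.60339466 -0.31066601  0.11573023]
side mosaic [[583.0, 87.0], [590.0, 104.0], [582.0, 81.0], [558.0, 107.0], [605.0, 57.0]]
wrist [[257.0, 238.0], [257.0, 226.0], [258.0, 240.0], [258.0, 332.0], [258.0, 127.0]]
```

View pics/s2c.png

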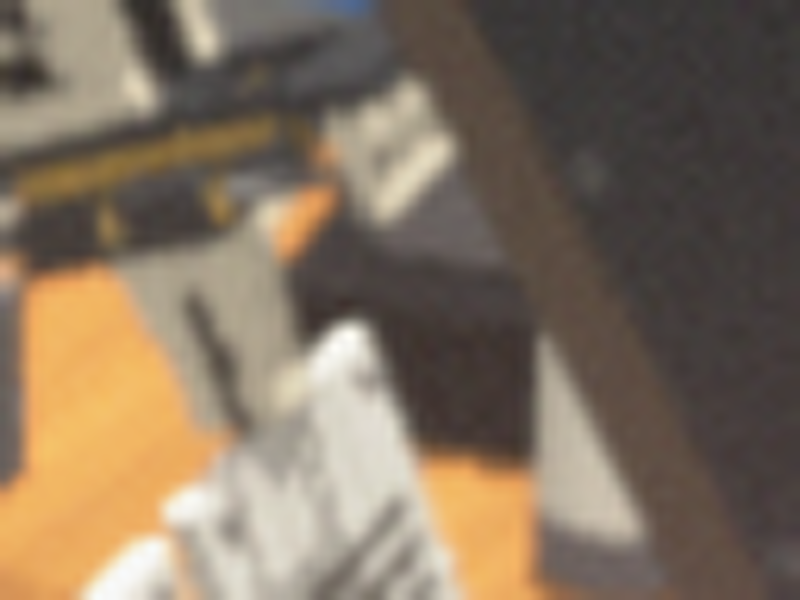

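Emit:
{"op": "arm_command", "data": {
  "series": [0, 0, 0, 0, 0, -0.03, 0, 0, 0, 0, 0, 0, -0.06, 0, 0, 0, 0, 0, 0, -0.06, 0, 0, 0, 0, 0, 0, -0.06, 0],
  "force": 30
}}

```text
t: 6.22
eef_pos: [0.6057, -0.3103, 0.1212]
ee_rot: [2.736, 0.001, -1.462]
force: [0.6, -0.1, -0.0]
width: 0.0004
gripper_force: 0.0
```

Run:
```python
from h import *
w0=arm.grab_frame("wrist")
s=arm.get_state();print(s["width"],s["gripper_force"],s["force"],s["moment"],s["eef_pos"])
S=arm.grab_frame("side")
m=np.hstack([crop(w0,190,110,140,140,400,400),crop(S,255,120,48,48,400,400)])
cv2.imwrite("pics/m3.png",m)
```

```text
0.00013909779354113875 0.0 [-0.04332262  0.8010958   0.05886918] [ 0.17035422 -1.24731365 -0.04165944] [ 0.60563101 -0.31038616  0.12116297]
```

View pics/m3.png

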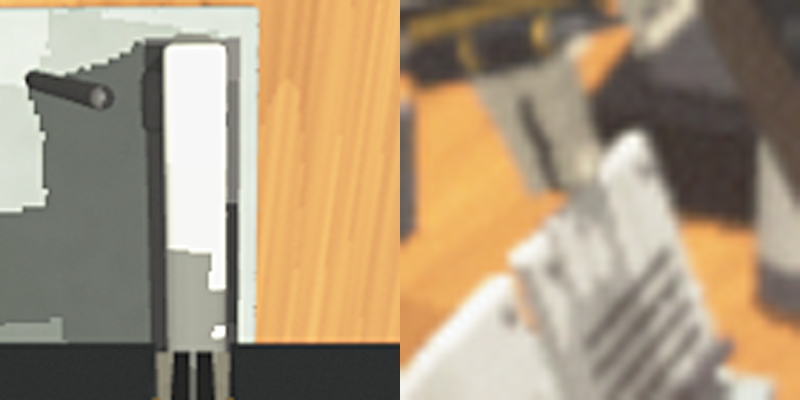

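Nothing was lifted. Both cameras show the closed fingertips ending right at the plate's top edge, about 28 mm short of where I expected them. I'll reopen part-way and go about 26 mm deeper. There is clearance between the prongs for that.

Emit:
{"op": "arm_command", "data": {
  "series": [0, 0, 0, 0, 0, -0.1, 0.5, 0, 0, 0, 0, 0, -0.1, 0.5, 0, 0, 0, 0, 0, -0.1, 0.5, 0, 0, 0, 0, 0, -0.1, 0.5, 0, 0, 0, 0, 0, -0.1, 0.5, 0, 0, 0, 0, 0, -0.1, 0.5]
}}

```text
t: 7.08
eef_pos: [0.6096, -0.31, 0.1303]
ee_rot: [2.736, 0.001, -1.462]
force: [-1.3, 0.1, 0.2]
width: 0.0438
gripper_force: 0.0
```

Emit:
{"op": "arm_command", "data": {
  "series": [0, 0, 0, 0, 0, 0.1, 0.5, 0, 0, 0, 0, 0, 0.2, 0.5, 0, 0, 0, 0, 0, 0.28, 0.5, 0, 0, 0, 0, 0, 0.35, 0.5, 0, 0, 0, 0, 0, 0.42, 0.5, 0, 0, 0, 0, 0, 0.42, 0.5]
}}

```text
t: 7.82
eef_pos: [0.5927, -0.3117, 0.0913]
ee_rot: [2.735, 0.001, -1.462]
force: [0.5, 0.2, 0.3]
width: 0.0439
gripper_force: 0.0
```

Run:
```python
from h import *
s=arm.get_state();print(s["width"],s["gripper_force"],s["force"],s["moment"],s["eef_pos"])
w0=arm.grab_frame("wrist");S=arm.grab_frame("side")
cv2.imwrite("pics/m4.png",np.hstack([crop(w0,150,100,220,220,400,400),crop(S,245,120,60,60,400,400)]))
```

```text
0.043867811096305526 0.0 [0.50994576 0.2213764  0.33806613] [ 0.17469942 -1.20716362 -0.00705931] [ 0.59270558 -0.31168329  0.09128943]
```

View pics/m4.png

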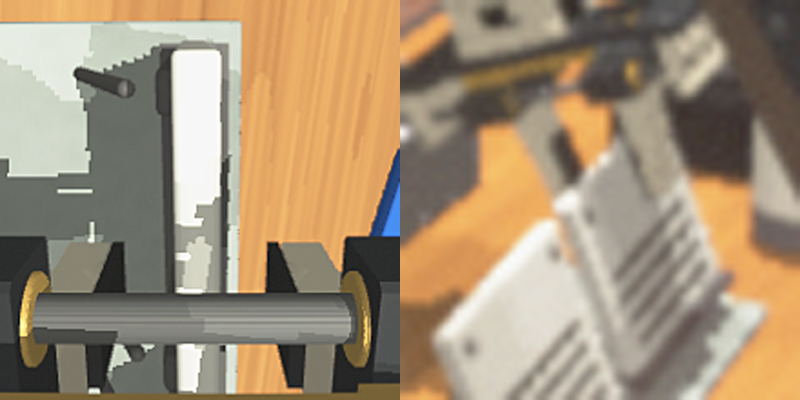

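The fingers now straddle the plate: the side crop shows one finger in front of the tread face at (650,150) and the other behind at (545,150). I'm closing.

Emit:
{"op": "arm_command", "data": {
  "series": [0, 0, 0, 0, 0, 0, 0, 0, 0, 0, 0, 0, 0, 0, 0, 0, 0, 0, 0, 0, 0, 0, 0, 0, 0, 0, 0, 0, 0, 0, 0, 0, 0, 0, 0, 0, 0, 0, 0, 0, 0, 0],
  "force": 35
}}

```text
t: 8.68
eef_pos: [0.5925, -0.3118, 0.0923]
ee_rot: [2.735, 0.001, -1.462]
force: [-4.2, 0.1, 5.8]
width: 0.0118
gripper_force: 35.0
```

Gripped, with the width at 11.8 mm. Lifting along the plate.

Emit:
{"op": "arm_command", "data": {
  "series": [0, 0, 0, 0, 0, -0.2, 0, 0, 0, 0, 0, 0, -0.4, 0, 0, 0, 0, 0, 0, -0.7, 0, 0, 0, 0, 0, 0, -1, 0, 0, 0, 0, 0, 0, -1, 0]
}}

```text
t: 9.3
eef_pos: [0.6346, -0.3075, 0.1846]
ee_rot: [2.741, -0.0, -1.461]
force: [-0.3, -0.3, -3.7]
width: 0.0119
gripper_force: 35.0
```

Emit:
{"op": "arm_command", "data": {
  "series": [0.05, 0, 0, 0, 0, -0.3, 0, 0.1, 0, 0, 0, 0, -0.7, 0, 0.254, 0, 0, 0, 0, -1, 0, 0.254, 0, 0, 0, 0, -1, 0, 0.254, 0, 0, 0, 0, -1, 0]
}}

```text
t: 9.93
eef_pos: [0.6701, -0.3033, 0.2756]
ee_rot: [3.136, 0.002, -1.463]
force: [0.7, -0.6, -3.6]
width: 0.0116
gripper_force: 35.0
```

```bash
cat > rackgoal.py <<'E'
from h import *
Y=.0624; RK=np.array([.5564,.2394,0]); G=ptool(np.pi+Y,0)
def slot(x,z): return RK+Ro.from_euler("z",Y).apply([x,0,z])
E
python3 - <<'E'
from rackgoal import *
plan(G,slot(.069,.25)); print(slot(.069,.25),slot(-.023,.25))
E
```

```text
t 9.93 pos [ 0.6701 -0.3033  0.2756] rpy [ 3.136e+00  2.000e-03 -1.463e+00] F [ 0.7 -0.6 -3.6] w 0.0116 q [-0.16  0.44  0.28 -0.   -1.41  0.27]
turn [0.004 0.001 0.029] shift [-5.486 -0.145  0.266]
[0.62526571 0.24370281 0.25      ] [0.53344476 0.23796573 0.25      ]
```

The plate is held, weighing about 0.37 kg. Carrying it over to the rack.

Emit:
{"op": "arm_command", "data": {
  "series": [0.002, 0, 0.015, -1, -0.03, 0, 0, 0.002, 0, 0.015, -1, -0.03, 0, 0, 0.002, 0, 0.015, -1, -0.03, 0, 0]
}}

```text
t: 10.3
eef_pos: [0.6634, -0.2005, 0.2734]
ee_rot: [3.134, 0.002, -1.482]
force: [0.1, -0.8, -3.3]
width: 0.0121
gripper_force: 35.0
```

Emit:
{"op": "arm_command", "data": {
  "series": [0.002, 0, 0.015, -1, 0, 0, 0, 0.002, 0, 0.015, -1, 0, 0, 0, 0.002, 0, 0.015, -1, 0, 0, 0]
}}

```text
t: 10.68
eef_pos: [0.6549, -0.1017, 0.2739]
ee_rot: [3.138, 0.001, -1.506]
force: [1.0, -1.5, -3.2]
width: 0.012
gripper_force: 35.0
```

Emit:
{"op": "arm_command", "data": {
  "series": [0, 0, 0, -1, 0, 0, 0, 0, 0, 0, -1, 0, 0, 0, 0, 0, 0, -1, 0, 0, 0]
}}

```text
t: 11.05
eef_pos: [0.6489, -0.0026, 0.2742]
ee_rot: [3.139, 0.001, -1.507]
force: [0.5, -0.1, -3.6]
width: 0.0119
gripper_force: 35.0
```

Emit:
{"op": "arm_command", "data": {
  "series": [0, 0, 0, -1, 0, 0, 0, 0, 0, 0, -1, 0, 0, 0, 0, 0, 0, -1, 0, 0, 0]
}}

```text
t: 11.42
eef_pos: [0.6429, 0.0968, 0.2744]
ee_rot: [3.139, 0.0, -1.507]
force: [0.2, -1.5, -3.5]
width: 0.0117
gripper_force: 35.0
```

Emit:
{"op": "arm_command", "data": {
  "series": [0, 0, 0, -1, 0, 0, 0, 0, 0, 0, -1, 0, 0, 0, 0, 0, 0, -1, 0, 0, 0, 0, 0, 0, -1, 0, 0, 0]
}}

```text
t: 11.92
eef_pos: [0.6369, 0.194, 0.2752]
ee_rot: [3.14, -0.0, -1.51]
force: [1.2, 0.5, -3.7]
width: 0.0117
gripper_force: 35.0
```

```bash
cat > refine.py <<'E'
from rackgoal import *
from scipy.optimize import minimize
rails=[(-.1,-.078),(-.06,-.032),(-.014,.014),(.032,.06),(.078,.1)]
def score(p,c,g,occl=None):
    # mean brightness step (rail in minus slot/bench out) across the top-face long edges
    f=lambda x,y:Ro.from_euler("z",p[2]).apply(np.c_[x,y,np.full(len(y),.06)])+[p[0],p[1],0]
    y=np.linspace(-.055,.055,23); tot=0
    for a,b in rails:
        for e,s in((a,1),(b,-1)):
            i,o=(proj(c,f(np.full(23,e+s*k),y)) for k in(.003,-.003))
            v=[cv2.remap(g,q[:,0].astype(np.float32)[None],q[:,1].astype(np.float32)[None],cv2.INTER_LINEAR) for q in(i,o)]
            tot+=np.mean(v[0]-v[1])
    x=np.linspace(-.098,.098,5)
    for (a,b) in rails:   # rail ends
        x=np.linspace(a+.003,b-.003,6)
        for e,s in((.065,-1),(-.065,1)):
            i,o=(proj(c,f(x,np.full(6,e+s*k))) for k in(.003,-.003))
            v=[cv2.remap(g,q[:,0].astype(np.float32)[None],q[:,1].astype(np.float32)[None],cv2.INTER_LINEAR) for q in(i,o)]
            tot+=.5*np.mean(v[0]-v[1])
    return tot/10
if __name__=="__main__":
    gr=lambda n:cv2.GaussianBlur(cv2.imread(n)[:,:,1].astype(np.float32),(0,0),.7)
    T,S=(cam("top"),gr("pics/top0.png")),(cam("side"),gr("pics/side0.png"))
    for nm,L in(("top",[T]),("side",[S]),("both",[T,S])):
        best=max((minimize(lambda p:-sum(score(p*[1,1,1],*l) for l in L),[RK[0]+dx,RK[1]+dy,Y],method="Nelder-Mead",options=dict(initial_simplex=np.array([RK[0]+dx,RK[1]+dy,Y])+np.array([[0,0,0],[.003,0,0],[0,.003,0],[0,0,.03]]))) for dx in(-.004,0,.004) for dy in(-.004,0,.004)),key=lambda o:-o.fun)
        print(nm,np.round(best.x,4),round(-best.fun,2),"start",round(sum(score([*RK[:2],Y],*l) for l in L),2))
E
python3 refine.py
python3 - <<'E'
from rackgoal import *
c=cam("wrist");im=arm.grab_frame("wrist");cv2.imwrite("pics/w2.png",im);plan(G,slot(.069,.25))
E
```

```text
top [0.5571 0.2375 0.0654] 79.61 start 75.95
side [0.5588 0.2419 0.0657] 74.43 start 59.95
both [0.5578 0.2394 0.0636] 142.96 start 135.9
t 11.97 pos [0.6369 0.1937 0.2755] rpy [ 3.14 -0.   -1.51] F [ 0.5 -0.6 -3.4] w 0.0118 q [ 0.59  0.31  0.09 -0.   -1.35 -0.53]
turn [ 0.001 -0.    -0.001] shift [-0.506  0.086  0.255]
```

Emit:
{"op": "arm_command", "data": {
  "series": [0, 0, -0.001, -0.5, 0.07, 0.25, 0, 0, 0, -0.001, -0.5, 0.07, 0.25, 0, 0, 0, -0.001, -0.5, 0.07, 0.25, 0, 0, 0, -0.001, -0.5, 0.07, 0.25, 0]
}}

```text
t: 12.48
eef_pos: [0.6272, 0.2437, 0.2519]
ee_rot: [-3.141, 0.001, -1.509]
force: [0.0, 0.6, -3.8]
width: 0.0123
gripper_force: 35.0
```

```bash
sed -i 's/^Y=.*; G=/Y=.065; RK=np.array([.5578,.2394,0]); G=/' rackgoal.py
python3 - <<'E'
from rackgoal import *
from refine import *
plan(G,slot(.069,.25))
c=cam("wrist");im=arm.grab_frame("wrist");cv2.imwrite("pics/w3.png",im)
S=arm.grab_frame("side");t=arm.grab_frame("top");cv2.imwrite("pics/s3.png",S);cv2.imwrite("pics/t3.png",t)
# overlay predicted rail top outlines on the wrist picture
f=lambda x,y,z:Ro.from_euler("z",Y).apply([[x,y,z]])+RK
o=crop(im,0,0,512,384,512,384)
for a,b in rails:
    q=np.vstack([f(x,y,.06) for x,y in((a,-.065),(b,-.065),(b,.065),(a,.065))]);cv2.polylines(o,[np.int32(np.round(proj(c,q)*16))],True,(0,0,255),1,cv2.LINE_AA,4)
st=arm.get_state();C=Ro.from_euler("xyz",st["ee_rot"]).as_matrix()
def plate(L): # plate box, bottom L ahead of the TCP reading
    return np.array([st["eef_pos"]+C@[y,x,z] for z in(L-.11,L) for y in(-.065,.065) for x in(-.006,.006)])
cs=cam("side");o2=crop(S,100,140,140,140,576,576)
for L,col in((.078,(0,255,0)),(.104,(0,0,255))):
    for uv in proj(cs,plate(L)): cv2.circle(o2,tuple(np.int32((uv-[100,140])*576/140)),3,col,1)
    print(L,np.round(proj(cs,plate(L))[4:]).tolist(),np.round(proj(c,plate(L))[[2,3,6,7]]).tolist())
m=np.hstack([crop(o,120,0,200,384,300,576),crop(o2,0,0,576,576,500,576)])
cv2.imwrite("pics/m5.png",m);print(m.shape)
E
```

```text
t 12.47 pos [0.6272 0.2437 0.2519] rpy [-3.141e+00  1.000e-03 -1.509e+00] F [ 0.   0.6 -3.8] w 0.0123 q [ 0.66  0.33  0.07 -0.   -1.3  -0.6 ]
turn [-0.001  0.001 -0.002] shift [-0.002  0.005  0.019]
0.078 [[153.0, 220.0], [156.0, 221.0], [182.0, 195.0], [186.0, 196.0]] [[244.0, 133.0], [270.0, 133.0], [250.0, 126.0], [264.0, 126.0]]
0.104 [[154.0, 227.0], [157.0, 229.0], [183.0, 202.0], [187.0, 204.0]] [[246.0, 131.0], [268.0, 131.0], [250.0, 125.0], [264.0, 125.0]]
(576, 800, 3)
```

View pics/m5.png

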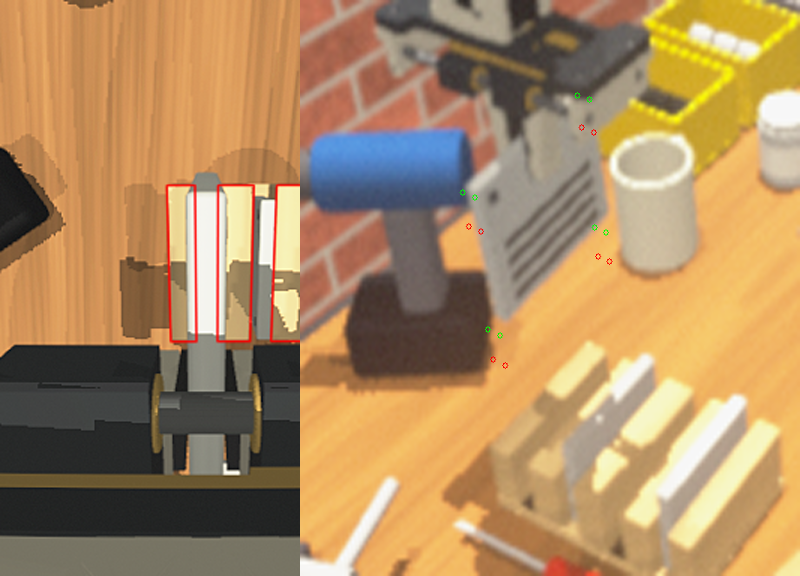

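The overlay shows the rail outlines matching the rack, with plate centre at col 206.5 and slot centre at 205.8, so it is aligned. In the side view the plate is upright, its bottom about 66-78 mm ahead of the reported TCP. I'll lower it with force checks.

Emit:
{"op": "arm_command", "data": {
  "series": [0, 0, 0, 0, 0, 0.4, 0, 0, 0, 0, 0, 0, 0.8, 0, 0, 0, 0, 0, 0, 0.95, 0, 0, 0, 0, 0, 0, 0.95, 0]
}}

```text
t: 13.12
eef_pos: [0.6265, 0.2446, 0.1558]
ee_rot: [3.141, -0.0, -1.507]
force: [0.7, 0.0, -2.7]
width: 0.0118
gripper_force: 35.0
```

Emit:
{"op": "arm_command", "data": {
  "series": [0, 0, 0, 0, 0, 0.1, 0, 0, 0, 0, 0, 0, 0.2, 0, 0, 0, 0, 0, 0, 0.3, 0, 0, 0, 0, 0, 0, 0.3, 0]
}}

```text
t: 13.62
eef_pos: [0.6259, 0.2447, 0.125]
ee_rot: [3.14, -0.0, -1.507]
force: [0.4, -0.2, -3.5]
width: 0.0122
gripper_force: 35.0
```

Run:
```python
from rackgoal import *
plan(G,slot(.069,.1))
```

```text
t 13.62 pos [0.6259 0.2447 0.125 ] rpy [ 3.14  -0.    -1.507] F [ 0.4 -0.2 -3.5] w 0.0122 q [ 0.66  0.42 -0.11 -0.   -1.05 -0.6 ]
turn [ 0.001 -0.    -0.001] shift [ 0.009 -0.008  0.25 ]
```

Emit:
{"op": "arm_command", "data": {
  "series": [0, 0, 0, 0.01, -0.008, 0.05, 0, 0, 0, 0, 0.01, -0.008, 0.1, 0, 0, 0, 0, 0.01, -0.008, 0.15, 0, 0, 0, 0, 0.01, -0.008, 0.15, 0]
}}

```text
t: 14.12
eef_pos: [0.627, 0.2439, 0.1105]
ee_rot: [3.141, 0.0, -1.507]
force: [0.2, -0.7, -2.8]
width: 0.0118
gripper_force: 35.0
```

Emit:
{"op": "arm_command", "data": {
  "series": [0, 0, 0, 0, 0, 0.04, 0, 0, 0, 0, 0, 0, 0.08, 0, 0, 0, 0, 0, 0, 0.12, 0, 0, 0, 0, 0, 0, 0.12, 0]
}}

```text
t: 14.62
eef_pos: [0.6271, 0.2439, 0.0986]
ee_rot: [3.141, 0.0, -1.507]
force: [0.4, -1.4, -5.0]
width: 0.0119
gripper_force: 35.0
```

Emit:
{"op": "arm_command", "data": {
  "series": [0, 0, 0, 0, 0, 0.03, 0, 0, 0, 0, 0, 0, 0.06, 0, 0, 0, 0, 0, 0, 0.06, 0]
}}

```text
t: 15.0
eef_pos: [0.6271, 0.244, 0.0927]
ee_rot: [3.141, 0.001, -1.507]
force: [-0.3, 0.3, -3.1]
width: 0.0118
gripper_force: 35.0
```

Emit:
{"op": "arm_command", "data": {
  "series": [0, 0, 0, 0, 0, 0.02, 0, 0, 0, 0, 0, 0, 0.04, 0, 0, 0, 0, 0, 0, 0.04, 0]
}}

```text
t: 15.38
eef_pos: [0.6272, 0.2441, 0.0889]
ee_rot: [3.141, 0.001, -1.507]
force: [-0.1, -0.3, -3.4]
width: 0.0118
gripper_force: 35.0
```

Emit:
{"op": "arm_command", "data": {
  "series": [0, 0, 0, 0, 0, 0.02, 0, 0, 0, 0, 0, 0, 0.03, 0, 0, 0, 0, 0, 0, 0.03, 0]
}}

```text
t: 15.75
eef_pos: [0.6273, 0.2441, 0.0859]
ee_rot: [3.141, 0.001, -1.507]
force: [0.7, 0.0, -2.9]
width: 0.0117
gripper_force: 35.0
```

Emit:
{"op": "arm_command", "data": {
  "series": [0, 0, 0, 0, 0, 0.02, 0, 0, 0, 0, 0, 0, 0.03, 0, 0, 0, 0, 0, 0, 0.03, 0]
}}

```text
t: 16.12
eef_pos: [0.6273, 0.2441, 0.0831]
ee_rot: [3.141, 0.001, -1.507]
force: [-0.1, 0.5, -3.5]
width: 0.0117
gripper_force: 35.0
```

Emit:
{"op": "arm_command", "data": {
  "series": [0, 0, 0, 0, 0, 0.02, 0, 0, 0, 0, 0, 0, 0.03, 0, 0, 0, 0, 0, 0, 0.03, 0]
}}

```text
t: 16.5
eef_pos: [0.6281, 0.2436, 0.0823]
ee_rot: [-3.14, 0.001, -1.507]
force: [-3.8, -3.6, 9.0]
width: 0.0118
gripper_force: 35.0
```

Emit:
{"op": "arm_command", "data": {
  "series": [0, 0, 0, 0, 0, 0.02, 0, 0, 0, 0, 0, 0, 0.03, 0, 0, 0, 0, 0, 0, 0.03, 0]
}}

```text
t: 16.88
eef_pos: [0.6289, 0.2423, 0.0813]
ee_rot: [-3.138, -0.001, -1.506]
force: [-4.1, -9.9, 19.7]
width: 0.0118
gripper_force: 35.1
```

Contact at z≈0.082 agrees with the plate bottom being on the slot floor. I'll ease the pressure, then open just enough to clear.

Emit:
{"op": "arm_command", "data": {
  "series": [0, 0, 0, 0, 0, -0.03, 0, 0, 0, 0, 0, 0, -0.03, 0]
}}

```text
t: 17.12
eef_pos: [0.6282, 0.2437, 0.0817]
ee_rot: [-3.14, 0.001, -1.507]
force: [-1.1, -4.8, 8.1]
width: 0.0114
gripper_force: 35.0
```

Emit:
{"op": "arm_command", "data": {
  "series": [0, 0, 0, 0, 0, 0, 0.25, 0, 0, 0, 0, 0, 0, 0.25, 0, 0, 0, 0, 0, 0, 0.25, 0, 0, 0, 0, 0, 0, 0.25, 0]
}}

```text
invalid input
```

Run:
```python
from rackgoal import *
plan(G,slot(.069,.2))
```

```text
t 17.12 pos [0.6282 0.2437 0.0817] rpy [-3.140e+00  1.000e-03 -1.507e+00] F [-1.1 -4.8  8.1] w 0.0114 q [ 0.66  0.46 -0.15  0.   -0.96 -0.6 ]
turn [-0.001  0.    -0.001] shift [-0.004  0.013 -1.183]
```

The opening call was refused, with "invalid input" and nothing moved, though the row format looks the same as earlier ones. Retrying it with the force stated.

Emit:
{"op": "arm_command", "data": {
  "series": [0, 0, 0, 0, 0, 0, 0.25, 0, 0, 0, 0, 0, 0, 0.25, 0, 0, 0, 0, 0, 0, 0.25, 0, 0, 0, 0, 0, 0, 0.25],
  "force": 35
}}

```text
t: 17.62
eef_pos: [0.6273, 0.2443, 0.0798]
ee_rot: [3.141, 0.001, -1.507]
force: [0.1, 0.3, 0.4]
width: 0.0216
gripper_force: 0.0
```

Released cleanly with zero force. The refused call had one number too many. Retracting.

Emit:
{"op": "arm_command", "data": {
  "series": [0, 0, 0, 0, 0, -0.1, 0.25, 0, 0, 0, 0, 0, -0.3, 0.25, 0, 0, 0, 0, 0, -0.6, 0.25, 0, 0, 0, 0, 0, -1, 0.25, 0, 0, 0, 0, 0, -1, 0.25]
}}

```text
t: 18.25
eef_pos: [0.6294, 0.2451, 0.1851]
ee_rot: [-3.135, 0.004, -1.507]
force: [0.1, 1.8, -0.4]
width: 0.0221
gripper_force: 0.0
```

Emit:
{"op": "arm_command", "data": {
  "series": [0, 0, 0, 0.3, 0, -0.8, 0.5, 0, 0, 0, 1, 0, -0.8, 0.5, 0, 0, 0, 1, 0, -0.8, 0.5, 0, 0, 0, 1, 0, -0.8, 0.5]
}}

```text
t: 18.75
eef_pos: [0.6337, 0.143, 0.2604]
ee_rot: [-3.141, 0.001, -1.509]
force: [0.3, 0.6, 0.1]
width: 0.0438
gripper_force: 0.0
```

Emit:
{"op": "arm_command", "data": {
  "series": [0, 0, -0.01, 1, 0, 0, 0.5, 0, 0, -0.01, 1, 0, 0, 0.5, 0, 0, -0.01, 1, 0, 0, 0.5]
}}

```text
t: 19.12
eef_pos: [0.6398, 0.043, 0.2589]
ee_rot: [3.14, 0.001, -1.494]
force: [-0.6, 0.2, 0.3]
width: 0.0439
gripper_force: 0.0
```

Emit:
{"op": "arm_command", "data": {
  "series": [0, 0, -0.015, 1, 0, 0, 0.5, 0, 0, -0.015, 1, 0, 0, 0.5, 0, 0, -0.015, 1, 0, 0, 0.5]
}}

```text
t: 19.5
eef_pos: [0.6479, -0.0562, 0.2587]
ee_rot: [3.14, 0.001, -1.47]
force: [0.3, 0.9, -1.1]
width: 0.0439
gripper_force: 0.0
```

Run:
```python
from rackgoal import *
Gs=ptool(3.2488); plan(Gs,np.array([.5766,-.1626,.0913])-.12*Gs.as_matrix()[:,2])
# check of the seated plate: changed pixels against the predicted silhouette
k=np.array([[x,y,z] for x in(-.006,.006) for y in(-.065,.065) for z in(.06,.12)])
Q=RK+Ro.from_euler("z",Y).apply(k+[.069,0,0])
for n in("side","top"):
    a=cv2.imread(f"pics/{n}0.png").astype(int);b=arm.grab_frame(n);cv2.imwrite(f"pics/{n}4.png",b)
    c=cam(n);uv=proj(c,Q);h=cv2.convexHull(uv.astype(np.float32))[:,0]
    d=(np.abs(a-b.astype(int)).max(2)>45).astype(np.uint8)
    x0,y0=np.int32(uv.min(0)-12);x1,y1=np.int32(uv.max(0)+12)
    m=np.zeros_like(d);m[y0:y1,x0:x1]=d[y0:y1,x0:x1]
    nl,lab,st,_=cv2.connectedComponentsWithStats(m);i=1+np.argmax(st[1:,4])
    print(n,"pred box",np.round([*uv.min(0),*uv.max(0)],1),"seen",st[i][:2],st[i][:2]+st[i][2:4],"area",st[i][4],"hull",cv2.contourArea(h))
    print(np.round(uv).astype(int).tolist())
```

```text
t 19.5 pos [ 0.6479 -0.0562  0.2587] rpy [ 3.14e+00  1.00e-03 -1.47e+00] F [ 0.3  0.9 -1.1] w 0.0439 q [ 0.21  0.3   0.03 -0.   -1.31 -0.11]
turn [-0.253  0.001 -0.004] shift [0.984 0.349 0.568]
side pred box [156.  209.6 190.1 252.1] seen [158 209] [202 254] area 923 hull 671.1311096529244
[[190, 226], [188, 211], [163, 252], [159, 236], [187, 225], [185, 210], [159, 251], [156, 235]]
top pred box [141.6 154.1 191.8 164.9] seen [129 142] [203 176] area 1695 hull 368.78299737069756
[[192, 162], [189, 158], [147, 165], [142, 162], [192, 158], [188, 154], [147, 161], [142, 158]]
```

The side check agrees: the seated plate's top edge is at row 209, against a predicted 209.6. Now the second plate.

Emit:
{"op": "arm_command", "data": {
  "series": [-0.1, 0, 0, 0.5, 0.2, 0, 0.5, -0.253, 0.001, -0.004, 0.98, 0.35, 0.3, 0.5, -0.253, 0.001, -0.004, 0.98, 0.35, 0.57, 0.5, -0.253, 0.001, -0.004, 0.98, 0.35, 0.57, 0.5, -0.253, 0.001, -0.004, 0.98, 0.35, 0.57, 0.5]
}}

```text
t: 20.23
eef_pos: [0.6241, -0.1552, 0.2041]
ee_rot: [2.747, -0.0, -1.46]
force: [-0.6, -1.0, 2.1]
width: 0.0439
gripper_force: 0.0
```

Run:
```python
from rackgoal import *
Gs=ptool(3.2488); plan(Gs,np.array([.5766,-.1626,.0913]))
w=cam("wrist");im=arm.grab_frame("wrist");cv2.imwrite("pics/w4.png",im)
top=np.array([.5896,-.1632,.1224]);R=Ro.from_euler("z",3.2488)
for e in(-.065,0,.03,.05,.065):
    p=proj(w,top+R.apply([[-.006*.92,e,-.006*.39],[.006*.92,e,.006*.39]]));print(e,np.round(p,1).tolist())
g=im[:,:,1].astype(int)
for r in(140,160,180,200,215): print(r,g[r,220:290:2].tolist())
print("col",g[100:235:2,257].tolist())
```

```text
t 20.23 pos [ 0.6241 -0.1552  0.2041] rpy [ 2.747 -0.    -1.46 ] F [-0.6 -1.   2.1] w 0.0439 q [ 0.07  0.56  0.25  0.02 -1.65  0.04]
turn [-0.003 -0.001  0.002] shift [0.02  0.009 1.226]
-0.065 [[251.5, 261.2], [264.1, 261.3]]
0 [[251.4, 195.2], [264.8, 195.3]]
0.03 [[251.3, 161.8], [265.1, 161.9]]
0.05 [[251.3, 138.5], [265.4, 138.5]]
0.065 [[251.3, 120.4], [265.5, 120.4]]
140 [106, 109, 111, 111, 110, 110, 109, 109, 109, 108, 109, 109, 109, 108, 59, 63, 59, 255, 248, 247, 247, 247, 248, 255, 122, 139, 196, 228, 231, 165, 172, 181, 164, 163, 173]
160 [97, 109, 109, 109, 109, 107, 108, 107, 108, 110, 108, 108, 107, 112, 72, 69, 56, 232, 247, 246, 247, 247, 247, 249, 125, 140, 194, 228, 229, 171, 180, 164, 166, 177, 189]
180 [137, 104, 111, 111, 110, 111, 110, 108, 109, 107, 107, 107, 107, 110, 78, 67, 52, 221, 248, 246, 246, 246, 247, 247, 126, 135, 200, 228, 221, 163, 165, 168, 180, 183, 169]
200 [142, 140, 143, 104, 108, 110, 108, 109, 108, 106, 106, 109, 107, 109, 86, 67, 60, 136, 162, 163, 164, 163, 164, 144, 136, 130, 198, 225, 214, 165, 170, 183, 175, 173, 172]
215 [141, 144, 91, 57, 59, 56, 100, 110, 107, 106, 107, 108, 107, 107, 94, 57, 51, 124, 162, 162, 162, 160, 163, 143, 135, 128, 214, 233, 214, 170, 182, 167, 172, 172, 177]
col [231, 230, 229, 229, 230, 230, 228, 229, 232, 152, 251, 247, 247, 247, 247, 247, 247, 247, 247, 247, 247, 248, 246, 246, 246, 246, 246, 246, 246, 246, 246, 246, 246, 246, 246, 246, 246, 246, 246, 246, 246, 246, 246, 246, 255, 154, 162, 162, 163, 162, 161, 161, 161, 162, 161, 161, 160, 161, 160, 160, 160, 160, 160, 156, 187, 207, 206, 206]
```

Wrist numbers: the plate edge is at cols 254-267 against predicted 251-265, so about 2 mm towards the tread side. Correcting and descending.

Emit:
{"op": "arm_command", "data": {
  "series": [-0.003, 0, 0.002, 0.02, 0.025, 0.4, 0.5, -0.003, 0, 0.002, 0.02, 0.025, 0.7, 0.5, -0.003, 0, 0.002, 0.02, 0.025, 0.8, 0.5, -0.003, 0, 0.002, 0.02, 0.025, 0.8, 0.5]
}}

```text
t: 20.78
eef_pos: [0.591, -0.1617, 0.1318]
ee_rot: [2.742, -0.001, -1.464]
force: [0.7, -0.4, 0.4]
width: 0.0439
gripper_force: 0.0
```

Emit:
{"op": "arm_command", "data": {
  "series": [0, 0, 0, 0, 0, 0.15, 0.5, 0, 0, 0, 0, 0, 0.3, 0.5, 0, 0, 0, 0, 0, 0.4, 0.5, 0, 0, 0, 0, 0, 0.42, 0.5, 0, 0, 0, 0, 0, 0.42, 0.5]
}}

```text
t: 21.4
eef_pos: [0.5741, -0.1638, 0.0913]
ee_rot: [2.739, -0.001, -1.464]
force: [-0.2, 0.4, -0.1]
width: 0.0439
gripper_force: 0.0
```

Emit:
{"op": "arm_command", "data": {
  "series": [0, 0, 0, 0, 0, 0, 0, 0, 0, 0, 0, 0, 0, 0, 0, 0, 0, 0, 0, 0, 0, 0, 0, 0, 0, 0, 0, 0, 0, 0, 0, 0, 0, 0, 0, 0, 0, 0, 0, 0, 0, 0],
  "force": 35
}}

```text
t: 22.15
eef_pos: [0.5741, -0.1636, 0.0914]
ee_rot: [2.74, -0.001, -1.464]
force: [0.4, -0.4, 0.6]
width: 0.0117
gripper_force: 35.0
```

Emit:
{"op": "arm_command", "data": {
  "series": [0, 0, 0, 0, 0, -0.2, 0, 0, 0, 0, 0, 0, -0.4, 0, 0, 0, 0, 0, 0, -0.7, 0, 0, 0, 0, 0, 0, -1, 0, 0, 0, 0, 0, 0, -1, 0]
}}

```text
t: 22.78
eef_pos: [0.6143, -0.1593, 0.1841]
ee_rot: [2.743, -0.001, -1.464]
force: [-0.1, 0.1, -6.3]
width: 0.0116
gripper_force: 35.0
```

Emit:
{"op": "arm_command", "data": {
  "series": [0.05, 0, 0, 0, 0, -0.3, 0, 0.1, 0, 0, 0, 0, -0.7, 0, 0.254, 0, 0, 0, 0, -1, 0, 0.254, 0, 0, 0, 0, -1, 0, 0.254, 0, 0, 0, 0, -1, 0]
}}

```text
t: 23.4
eef_pos: [0.6494, -0.1551, 0.2746]
ee_rot: [3.137, 0.001, -1.465]
force: [-0.1, -0.7, -6.9]
width: 0.0117
gripper_force: 35.0
```

Run:
```python
from rackgoal import *
plan(G,slot(-.023,.25))
```

```text
t 23.4 pos [ 0.6494 -0.1551  0.2746] rpy [ 3.137e+00  1.000e-03 -1.465e+00] F [-0.1 -0.7 -6.9] w 0.0117 q [ 0.06  0.32  0.1  -0.   -1.35  0.05]
turn [0.003 0.    0.026] shift [-4.029  0.724  0.252]
```

Emit:
{"op": "arm_command", "data": {
  "series": [0.003, 0, 0.026, -1, 0.35, 0, 0, 0.003, 0, 0.026, -1, 0.35, 0, 0, 0.003, 0, 0.026, -1, 0.35, 0, 0]
}}

```text
t: 23.78
eef_pos: [0.6044, -0.0571, 0.2733]
ee_rot: [3.138, -0.0, -1.503]
force: [0.3, -0.2, -4.9]
width: 0.012
gripper_force: 35.0
```

Emit:
{"op": "arm_command", "data": {
  "series": [0, 0, 0, -1, 0.35, 0, 0, 0, 0, 0, -1, 0.35, 0, 0, 0, 0, 0, -1, 0.35, 0, 0]
}}

```text
t: 24.15
eef_pos: [0.5636, 0.0399, 0.2735]
ee_rot: [3.139, -0.001, -1.503]
force: [0.8, -0.6, -4.8]
width: 0.0116
gripper_force: 35.0
```

Emit:
{"op": "arm_command", "data": {
  "series": [0, 0, 0, -1, 0.1, 0, 0, 0, 0, 0, -1, 0.1, 0, 0, 0, 0, 0, -1, 0.1, 0, 0]
}}

```text
t: 24.52
eef_pos: [0.5481, 0.1386, 0.2733]
ee_rot: [3.14, -0.002, -1.503]
force: [0.7, -1.4, -5.4]
width: 0.0115
gripper_force: 35.0
```

Emit:
{"op": "arm_command", "data": {
  "series": [0, 0, 0, -0.9, 0, 0, 0, 0, 0, 0, -0.9, 0, 0, 0, 0, 0, 0, -0.9, 0, 0, 0, 0, 0, 0, -0.9, 0, 0, 0]
}}

```text
t: 25.02
eef_pos: [0.5427, 0.2258, 0.274]
ee_rot: [3.141, -0.002, -1.506]
force: [-0.3, 0.2, -4.7]
width: 0.0115
gripper_force: 35.0
```

Run:
```python
from rackgoal import *
plan(G,slot(-.023,.16))
```

```text
t 25.02 pos [0.5427 0.2258 0.274 ] rpy [ 3.141e+00 -2.000e-03 -1.506e+00] F [-0.3  0.2 -4.7] w 0.0115 q [ 0.73  0.18 -0.09  0.   -1.3  -0.66]
turn [ 0.    -0.002 -0.   ] shift [-0.129  0.07   1.139]
```

Emit:
{"op": "arm_command", "data": {
  "series": [0, -0.002, 0, -0.13, 0.07, 0, 0, 0, -0.002, 0, -0.13, 0.07, 0.1, 0, 0, -0.002, 0, -0.13, 0.07, 0.5, 0, 0, -0.002, 0, -0.13, 0.07, 0.9, 0, 0, -0.002, 0, -0.13, 0.07, 1, 0, 0, -0.002, 0, -0.13, 0.07, 1, 0]
}}

```text
t: 25.78
eef_pos: [0.5351, 0.2391, 0.1753]
ee_rot: [-3.14, 0.002, -1.505]
force: [0.6, 0.2, -5.1]
width: 0.0117
gripper_force: 35.0
```

Run:
```python
from rackgoal import *
plan(G,slot(-.023,.1))
```

```text
t 25.77 pos [0.5351 0.2391 0.1753] rpy [-3.140e+00  2.000e-03 -1.505e+00] F [ 0.6  0.2 -5.1] w 0.0117 q [ 0.75  0.24 -0.24 -0.   -1.09 -0.69]
turn [-0.001  0.001  0.   ] shift [0.013 0.005 0.753]
```

Emit:
{"op": "arm_command", "data": {
  "series": [0, 0, 0, 0.01, 0.005, 0.15, 0, 0, 0, 0, 0.01, 0.005, 0.3, 0, 0, 0, 0, 0.01, 0.005, 0.4, 0, 0, 0, 0, 0.01, 0.005, 0.5, 0, 0, 0, 0, 0.01, 0.005, 0.5, 0]
}}

```text
t: 26.4
eef_pos: [0.534, 0.2381, 0.1241]
ee_rot: [-3.142, 0.001, -1.505]
force: [-0.5, -0.4, -5.1]
width: 0.0117
gripper_force: 35.0
```

Run:
```python
from rackgoal import *
plan(G,slot(-.023,.09))
```

```text
t 26.4 pos [0.534  0.2381 0.1241] rpy [-3.142e+00  1.000e-03 -1.505e+00] F [-0.5 -0.4 -5.1] w 0.0117 q [ 0.75  0.28 -0.31 -0.   -0.98 -0.69]
turn [-0.     0.001  0.   ] shift [ 0.003 -0.008  0.341]
```

Emit:
{"op": "arm_command", "data": {
  "series": [0, 0, 0, 0, -0.008, 0.05, 0, 0, 0, 0, 0, -0.008, 0.1, 0, 0, 0, 0, 0, -0.008, 0.15, 0, 0, 0, 0, 0, -0.008, 0.15, 0]
}}

```text
t: 26.9
eef_pos: [0.535, 0.2383, 0.1096]
ee_rot: [-3.141, 0.002, -1.505]
force: [0.7, -0.3, -5.3]
width: 0.0118
gripper_force: 35.0
```

Emit:
{"op": "arm_command", "data": {
  "series": [0, 0, 0, 0, 0, 0.05, 0, 0, 0, 0, 0, 0, 0.1, 0, 0, 0, 0, 0, 0, 0.15, 0, 0, 0, 0, 0, 0, 0.15, 0]
}}

```text
t: 27.4
eef_pos: [0.535, 0.2383, 0.0945]
ee_rot: [-3.141, 0.002, -1.505]
force: [-0.2, -0.0, -4.9]
width: 0.0116
gripper_force: 35.0
```

Emit:
{"op": "arm_command", "data": {
  "series": [0, 0, 0, 0, 0, 0.03, 0, 0, 0, 0, 0, 0, 0.05, 0, 0, 0, 0, 0, 0, 0.05, 0]
}}

```text
t: 27.78
eef_pos: [0.5353, 0.2385, 0.09]
ee_rot: [-3.14, 0.002, -1.505]
force: [-0.9, 0.0, -5.0]
width: 0.0116
gripper_force: 35.0
```

Emit:
{"op": "arm_command", "data": {
  "series": [0, 0, 0, 0, 0, 0.02, 0, 0, 0, 0, 0, 0, 0.03, 0, 0, 0, 0, 0, 0, 0.03, 0]
}}

```text
t: 28.15
eef_pos: [0.5353, 0.2386, 0.087]
ee_rot: [-3.14, 0.002, -1.505]
force: [0.2, 0.7, -5.1]
width: 0.0117
gripper_force: 35.0
```

Emit:
{"op": "arm_command", "data": {
  "series": [0, 0, 0, 0, 0, 0.02, 0, 0, 0, 0, 0, 0, 0.03, 0, 0, 0, 0, 0, 0, 0.03, 0]
}}

```text
t: 28.52
eef_pos: [0.5353, 0.2386, 0.0841]
ee_rot: [-3.14, 0.002, -1.505]
force: [0.1, -0.0, -5.1]
width: 0.0118
gripper_force: 35.0
```

Emit:
{"op": "arm_command", "data": {
  "series": [0, 0, 0, 0, 0, 0.02, 0, 0, 0, 0, 0, 0, 0.02, 0]
}}

```text
t: 28.78
eef_pos: [0.5359, 0.2383, 0.0835]
ee_rot: [-3.139, 0.002, -1.505]
force: [-3.0, -3.2, 6.3]
width: 0.0119
gripper_force: 35.0
```

Contact on the floor at z≈0.0835, as with the first plate. Pressing 1 mm more to confirm, then releasing.

Emit:
{"op": "arm_command", "data": {
  "series": [0, 0, 0, 0, 0, 0.02, 0, 0, 0, 0, 0, 0, 0.02, 0, 0, 0, 0, 0, 0, 0, 0]
}}

```text
t: 29.15
eef_pos: [0.5357, 0.2381, 0.0834]
ee_rot: [-3.139, 0.002, -1.505]
force: [0.0, -1.1, -4.3]
width: 0.0119
gripper_force: 35.0
```

Emit:
{"op": "arm_command", "data": {
  "series": [0, 0, 0, 0, 0, 0, 0.25, 0, 0, 0, 0, 0, 0, 0.25, 0, 0, 0, 0, 0, 0, 0.25, 0, 0, 0, 0, 0, 0, 0.25]
}}

```text
t: 29.65
eef_pos: [0.5354, 0.2388, 0.082]
ee_rot: [-3.14, 0.002, -1.505]
force: [1.0, 0.2, 1.1]
width: 0.022
gripper_force: 0.0
```

Emit:
{"op": "arm_command", "data": {
  "series": [0, 0, 0, 0, 0, -0.1, 0.25, 0, 0, 0, 0, 0, -0.3, 0.25, 0, 0, 0, 0, 0, -0.6, 0.25, 0, 0, 0, 0, 0, -1, 0.25, 0, 0, 0, 0, 0, -1, 0.25]
}}

```text
t: 30.28
eef_pos: [0.5371, 0.2396, 0.1865]
ee_rot: [-3.134, 0.006, -1.505]
force: [0.6, 0.8, -0.7]
width: 0.0214
gripper_force: 0.0
```

Emit:
{"op": "arm_command", "data": {
  "series": [0, 0, 0, 0.3, 0, -0.8, 0.25, 0, 0, 0, 1, 0, -0.8, 0.25, 0, 0, 0, 1, 0, -0.8, 0.25, 0, 0, 0, 1, 0, -0.8, 0.25]
}}

```text
t: 30.78
eef_pos: [0.5417, 0.1374, 0.2623]
ee_rot: [-3.14, 0.003, -1.507]
force: [0.6, 0.1, -0.8]
width: 0.0218
gripper_force: 0.0
```

Emit:
{"op": "arm_command", "data": {
  "series": [0, 0, 0, 1, 0, 0, 0.25, 0, 0, 0, 1, 0, 0, 0.25, 0, 0, 0, 1, 0, 0, 0.25]
}}

```text
t: 31.15
eef_pos: [0.5479, 0.0374, 0.2607]
ee_rot: [3.142, 0.002, -1.507]
force: [0.1, -0.1, 0.0]
width: 0.0218
gripper_force: 0.0
```

Emit:
{"op": "arm_command", "data": {
  "series": [0, 0, 0, 1, 0, 0, 0.25, 0, 0, 0, 1, 0, 0, 0.25, 0, 0, 0, 1, 0, 0, 0.25]
}}

```text
t: 31.52
eef_pos: [0.5548, -0.0619, 0.2604]
ee_rot: [3.141, 0.002, -1.507]
force: [-0.1, 0.8, -0.4]
width: 0.0221
gripper_force: 0.0
```

Run:
```python
from rackgoal import *
for n in("side","top"):
    a=cv2.imread(f"pics/{n}0.png").astype(int);b=arm.grab_frame(n);cv2.imwrite(f"pics/{n}5.png",b);c=cam(n);b=b.astype(int)
    for sx in(.069,-.023):
        # top strip of the plate: brightness gain at the predicted height and 8 mm above it, ends and past the ends
        f=lambda y,z,x=0:np.array([ (lambda q:np.abs(b-a)[int(round(q[1])),int(round(q[0]))].max())(proj(c,RK+Ro.from_euler("z",Y).apply([[sx+x,yy,z]]))[0]) for yy in y])
        ys=np.linspace(-.055,.055,7)
        print(n,sx,"top",f(ys,.118,-.004),"10mm above",f(ys,.130,-.004),"past ends",f([-.08,.08],.115))
print(arm.get_state()["t"],arm.get_state()["eef_pos"])
```

```text
side 0.069 top [134 118  88 128 102 134 102] 10mm above [153 147 156 146 154 158 152] past ends [9 2]
side -0.023 top [ 63 100 128  46  48  50  62] 10mm above [129 144 144 125 107 105 102] past ends [7 7]
top 0.069 top [12 32 20 31 11 33 56] 10mm above [73 33 76 39 75 35 60] past ends [34 57]
top -0.023 top [56 67 66 74 59 20 29] 10mm above [53 45 56 51 66 32 44] past ends [29 83]
31.625 [ 0.55481639 -0.06036911  0.26061947]
```

Run:
```python
from rackgoal import *
c=cam("side");a=cv2.imread("pics/side0.png").astype(np.float32);b=cv2.imread("pics/side5.png").astype(np.float32)
d=np.abs(a-b).max(2)
zs=np.arange(.09,.152,.004);print((zs*1000).round())
smp=lambda q:cv2.remap(d,q[:,0].astype(np.float32)[None],q[:,1].astype(np.float32)[None],cv2.INTER_LINEAR)[0]
P=lambda x,y,z:proj(c,RK+Ro.from_euler("z",Y).apply(np.c_[x,y,z]))
ys=np.linspace(-.05,.05,11)
for sx in(.069,-.023):
    # back (far, +x) top edge is the silhouette's upper line in the side view
    print(sx,"z-profile",[int(np.median(smp(P(np.full(11,sx+.006),ys,np.full(11,z))))) for z in zs])
    yy=np.arange(-.1,.101,.008)
    print("  y-profile at z=.1",[(int(y*1000),int(smp(P([sx-.006],[y],[.1]))[0])) for y in yy])
# same measure on a known thing: cover tops (85 mm) by gradient of the raw picture
g=cv2.imread("pics/side0.png")[:,:,0].astype(np.float32)
for sx in(.023,-.069):
    print("cover",sx,[int(np.median(cv2.remap(g,*(q[:,i].astype(np.float32)[None] for i in(0,1)),cv2.INTER_LINEAR))) for z in np.arange(.065,.11,.004) for q in[P(np.full(11,sx+.006),ys,np.full(11,z))]])
```

```text
[ 90.  94.  98. 102. 106. 110. 114. 118. 122. 126. 130. 134. 138. 142.
 146. 150.]
0.069 z-profile [77, 67, 67, 68, 106, 147, 154, 150, 99, 27, 5, 4, 3, 3, 4, 4]
  y-profile at z=.1 [(-100, 5), (-92, 3), (-83, 4), (-75, 6), (-67, 25), (-59, 70), (-51, 69), (-43, 65), (-35, 66), (-27, 78), (-19, 83), (-11, 82), (-3, 83), (4, 84), (12, 85), (20, 84), (28, 83), (36, 84), (44, 93), (52, 85), (60, 78), (68, 44), (76, 1), (84, 3), (92, 2), (100, 3)]
-0.023 z-profile [89, 88, 80, 65, 89, 112, 112, 105, 70, 19, 3, 0, 0, 2, 2, 4]
  y-profile at z=.1 [(-100, 2), (-92, 2), (-83, 2), (-75, 5), (-67, 49), (-59, 84), (-51, 77), (-43, 75), (-35, 74), (-27, 81), (-19, 91), (-11, 90), (-3, 92), (4, 91), (12, 89), (20, 89), (28, 91), (36, 96), (44, 100), (52, 87), (60, 75), (68, 28), (76, 2), (84, 4), (92, 2), (100, 3)]
cover 0.023 [151, 199, 238, 245, 245, 239, 223, 212, 181, 129, 101, 96]
cover -0.069 [180, 223, 243, 246, 245, 239, 225, 218, 215, 203, 166, 118]
```

Both plates measure with their top edge at about 122 mm (120 expected). They are centred along the slots, with ends at about ±67 mm, and nothing is touching them. Handing in.

```bash
python3 -c "
from station import arm
print(arm.job_done())"
```

```text
the job is handed in; nothing more can be done
None
```

I put both footplates upright on the floor of the two free slots, centred along the slots, and handed the job in at about 32 s; the hand-in call gave no verdict.

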